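Bolt a tube rack to a shaker platform

TASK

Bolt the tube rack down to the shaker: put the T-bolt's head lengthwise into the platform's slot clear of the rack's lug, slide the bolt gently to the end of the lug's notch without shoving the rack along, and turn the bolt a quarter turn clockwise so that its head lies square across under the slot's lips. Then tighten the winged nut clockwise until it clamps the lug firmly, without overtightening (the plastic lug cracks), let go, and leave the other things on the bench where they are.

Things in the scene. Friction and masses are not known exactly. Their poses are not given: they have to be found in the camera images.
- slot (a point): Centre of the T-slot's mouth, level with the shaker platform's top (300 x 200 mm, 85 mm above the bench, fixed). x runs along the slot towards the rack, y across, z up. The slot runs the whole 300 mm, open at both ends: mouth 17 mm wide between lips 6 mm thick, below them a cavity 31 mm wide and 9.5 mm deep; its floor is 15.5 mm below the top.
- notch_seat (a point): Grey plastic lug of the tube rack, 46 mm wide, 6 mm thick, flat on the platform over the slot, with a U-notch 14 mm wide, flared at its mouth, open to -x. This point, on the lug's top face, is where the bolt's axis stands when home. x points from the notch's mouth to the rack. The lug's tip is 23 mm to -x, the notch's end wall 5 mm to +x.
- rack (a point): Blue tube rack that carries the lug, 80 (x) x 130 mm, 34 mm high, caps to 46 mm; about 0.9 kg, loose on the platform: a push of 4 to 8 N slides it. This point is the centre of its underside, 91 mm to +x of the notch seat. Axes as for the notch seat.
- tang (a point): Centre of the square tang (10 x 10 mm, 29 mm tall, sides along x and y) at the top of the plain steel T-bolt, on its axis, 58.5 mm above the underside of the head. x: long direction of the head, z up. The bolt is 73 mm tall, about 0.2 kg with nut; its stem below the tang is round, 10 mm in diameter. With the head on the slot's floor this point is 43 mm above the platform.
- head (a point): Centre of the bolt's hammer head, 30 mm along x, 14 mm wide, 7 mm thick, 3.5 mm above its underside; axes as for the tang. Two opposite corners are cut back: in the slot it turns clockwise (seen from above) from lengthwise to crosswise and stops some 5 to 10 degrees past square; it cannot turn the other way. The bolt starts upright, its head in the white stand.
- nut_grip (a point): Winged nut on the bolt's stem, dark steel: a bar 36 mm long (its x), 16 mm wide (y), 12 mm high on a round flange 28 mm in diameter, 4 mm thick. This point is the bar's middle on the bolt's axis, 10 mm above the flange's underside, 6 mm below the bar's top. Its drag (0.04 N m) carries the bolt round until the head stops. A torque of 0.15 N m clamps with some 30 N.
- nut (a joint): Turn of the nut on the bolt, rad: grows clockwise seen from above, 3.2 mm down per rad (steep quick thread). At 0 the flange's underside is 28 mm above the head's underside. Starts between 0 and 0.4; with the head crosswise it begins to clamp between 1.4 and 2.8, depending on the shim's height, then about 12 N per 0.1 rad. The nut stays where it is left.
- shim (a point): Dark steel U-shaped shim, 26 x 38 mm, round the notch on the lug, on which the nut bears. It moves with the rack. This point is on the lug's face under it: the shim's true height differs each time and is not given (0 to 4 mm above this point). More than 60 N of clamping breaks the lug.
- stand_top (a point): White plastic bolt stand, 60 x 44 mm, 18 mm high, fixed, with a pocket 34 x 16 mm, 10 mm deep, that holds the bolt's head; this point is the centre of its top face, x along the pocket.
- jar: Bystander: glass jar with cork lid, 72 mm in diameter, 105 mm tall; origin under its centre.
- tip_rack: Bystander: low grey and black pipette tip rack, 80 x 115 mm, 44 mm high; origin under its centre.
- glove_box: Bystander: cardboard glove carton, 75 x 190 x 75 mm; origin under its centre.
Not all that is in view belongs to the job. There is more than one size of the part that bears tang; the job needs the middle-sized.

How it is judged:
By the outcome, as a careful person would: the job done as asked, in the order asked, and still so for the second after the job is handed in, with the robot touching nothing.
It also fails if it takes over 72 s, if anything falls off the work surface, if the arm or the gripper's body presses on something with over 40 N, if the wrist force passes 120 N, or if a joint passes its speed limit or range.

ROBOT

A 6-joint arm with a two-finger parallel gripper is mounted at the origin on the work surface. World frame = base frame: x ahead of the robot, y to its left, z up, the work surface at z = 0. Lengths are in m, angles in degrees, forces in N, time in s.
With the tool pointing down it reaches from about 0.4 to 0.825 m from the base axis. Payload 7 kg.
Tool frame: the origin (TCP) lies at the very end of the fingers, on their centre line; the grasp point (between the pads) lies behind it (r.grasp_offset is the z of the grasp point in the tool frame, in m); z points along the fingers, y is the direction in which the jaws open and shut (so a half turn about z gives the same grasp; the last joint's range is limited). The gripper opens to 88 mm and grips with 3 to 60 N. Pads are 19 mm wide; open, the fingers measure 130 mm over their backs; the gripper's body (78 mm by 193 mm) begins 47 mm behind the grasp point.
Start: joints at [89.101, 20.546, 0.682, 0, -70.136, -16.507], TCP at [0.202, 0.644, 0.227] pointing down, gripper open.
Joint ranges: [-176.03, 176.03], [-82.01, 121.73], [-58.28, 71.71], [-173.87, 95.51], [-174.79, -0.11], [-173.66, 173.66]. Speed limits (degrees/s): [136.94, 136.94, 172.46, 180, 180, 180].

INTERFACE

Orientations are given as [roll, pitch, yaw] about the fixed x, y, z axes, in that order (R = Rz(yaw) Ry(pitch) Rx(roll)).
In Python, from plant import r gives the robot as it stands. The module is installed in compiled form; this text tells all that it offers.
- The arm moves only by the tool servo_tool, never from a script. Its argument "targets" is a list of rows, each an object of numbers: "dx", "dy", "dz": the shift along the world's x, y, z in cm; "spin": the turn about the world's z in rad; "grip": the opening in per cent of the stroke, from 0 (shut) to 100 (fully open). A call has exactly 10 rows; each row is the pose to reach, as a shift and turn from the pose commanded when the call began; what a row does not reach only later rows make up. A row lasts 1/12 s, in which the tool goes at most 41.7 mm and 7.16 degrees, less where a joint would pass 70% of its speed; a pose out of reach is approached as far as the arm can. A call with a gripper value outside its range is refused whole. The fingers move at their own pace and stop on an object; "squeeze" is the grip in N (left out, the last holds). Time passes only in rows, so rows that repeat a pose let the fingers close, or fill a call up. It gives the time, the measured TCP pose, the force and the opening at its end, in the units of the state.
- r.get_state(): the state, without advancing time (a new reading comes with each control period).
- r.capture(name): name is "scene" or "side" or "wrist"; returns the picture (420x560x3 uint8, blue, green, red); there is no depth.
- r.get_calibration(name): a dict with "K" (3x3 intrinsics, pixels), "extrinsics" (4x4, takes a point from camera to world coordinates). Camera axes: x right, y down, z forward; pixel columns grow to the right and rows downward; lengths in m; the calibration is good to about 2 mm. The wrist camera is an equidistant fisheye: a pixel r from the principal point sees the ray r / f radians off the axis. A picture is of the moment at which its call begins: read the wrist's pose just before it. get_calibration takes no time and is no camera call; for the wrist camera it gives the pose at the moment of the call.
- r.close_job(): hands the job in, once; it reports no verdict.
Trained networks look in the newest picture that a camera, given by its name, has taken for a name from the list of things; names that differ only in an ending like _2 or _b are one class to them, and where a whole thing is asked for, a point or a joint stands for the part that bears it (a point fixed in the world has none). Each returns a list of dicts, best first, with "p" (0 to 1); they miss things now and then, are a little off and sometimes report something else, mostly with a low value. They report only what shows in the picture. A call takes as long as a camera call. They do not tell look-alikes from the thing itself.
- r.cut_out(name, camera): "mask" (420x560 bool, what is visible of it) and "extent" ([left, top, right, bottom] in pixels, round what is visible of it).
The state is a dict: "time_s": time; "joints": joint angles; "qd": joint speeds; "joint_torque": joint torques, N m; "tcp_pos": TCP position; "eef_rot": TCP orientation; "contact_force": force on the tool from outside, world axes, zero at the start; "moment": the same for the moment, N m; "gripper_width": finger opening in m.
Only numpy, scipy, OpenCV 4.12 (cv2) and the standard library are available. Lean on these libraries where they do the work, as an engineer would, in place of code of your own. Each camera call takes 0.05 s, during which the arm holds its last target. There are 200 camera calls.

## Working session

There is one attempt and no reset: what is moved stays moved. The work goes in short steps, Python scripts to look and compute and a tool call to move; the robot and the scene stay as the last step left them, time stands still between calls to the robot, and variables do not carry over. Pictures are saved under pics/ and viewed, about 8 in all and at most 12, crops included, and the job is handed in when it is done.

Besides the shell and the picture viewer there is one more tool, called after "Request:" as a command line: name --argument value ..., lists and objects as JSON in quotes. servo_tool: Moves the arm, as the interface text tells. Its arguments: {"type":"object","properties":{"targets":{"type":"array"},"squeeze":{"type":"number"}},"required":["targets"]}

```bash
ls; mkdir -p pics
cat > h.py <<'E'
import numpy as np, cv2
from plant import r
def cal(n):
    c=r.get_calibration(n); return np.array(c["K"]),np.array(c["extrinsics"])
def ray(n,u,v,KE=None):
    K,E=KE or cal(n); x=(u-K[0,2])/K[0,0]; y=(v-K[1,2])/K[1,1]
    if n=="wrist":
        t=np.hypot(x,y); d=np.array([0,0,1.]) if t<1e-9 else np.array([x/t*np.sin(t),y/t*np.sin(t),np.cos(t)])
    else: d=np.array([x,y,1.])
    d=E[:3,:3]@d; return E[:3,3],d/np.linalg.norm(d)
def atz(n,u,v,z,KE=None):
    o,d=ray(n,u,v,KE); return o+d*(z-o[2])/d[2]
def proj(n,P,KE=None):
    K,E=KE or cal(n); p=E[:3,:3].T@(np.asarray(P)-E[:3,3])
    if n=="wrist":
        t=np.arctan2(np.hypot(p[0],p[1]),p[2]); q=p[:2]/np.hypot(p[0],p[1])*t
    else: q=p[:2]/p[2]
    return K[0,0]*q[0]+K[0,2],K[1,1]*q[1]+K[1,2]
E
python3 - <<'E'
from h import *
print(r.get_state(), r.grasp_offset)
ims=[]
for n in("scene","side","wrist"):
    im=r.capture(n); cv2.imwrite(f"pics/{n}0.png",im); ims.append(im)
    K,E=cal(n); print(n,K[0,0],E.round(3).tolist())
    for t in("tang","nut","rack","stand_top","shim","notch_seat","jar","tip_rack","glove_box"):
        for d in r.cut_out(t,n)[:4]: print(t,round(d["p"],2),np.round(d["extent"]))
cv2.imwrite("pics/a.png",cv2.resize(np.vstack(ims[:2]),(800,1200))[:1200])
cv2.imwrite("pics/s.png",cv2.resize(ims[0],(800,600)));cv2.imwrite("pics/d.png",cv2.resize(ims[1],(800,600)))
E
```

```text
pics
{'time_s': 0.0, 'joints': array([ 8.90998058e+01,  2.05901983e+01,  6.34356221e-01, -2.01849489e-02,
       -7.01363533e+01, -1.65083894e+01]), 'qd': array([-0.07089084,  0.02983991,  0.01520655, -0.02313594, -0.05197149,
        0.05852363]), 'joint_torque': array([-4.48739020e-04, -5.82718492e+01,  2.93047822e+01,  6.99728340e+00,
        6.86799089e-03, -1.69589175e-04]), 'tcp_pos': array([0.20181125, 0.64361264, 0.22564087]), 'eef_rot': array([ 1.79906213e+02, -8.00728970e-03, -1.74154508e+01]), 'contact_force': array([ 0.33307292, -0.39965409, -0.59283818]), 'moment': array([ 0.02635405, -0.04148401, -0.01332344]), 'gripper_width': 0.08743158418065548} -0.0188
scene 405.22720182851987 [[-0.526, 0.732, -0.432, 0.994], [0.85, 0.454, -0.266, 0.206], [0.001, -0.507, -0.862, 0.901], [0.0, 0.0, 0.0, 1.0]]
tang 0.6 [247. 133. 260. 158.]
tang 0.46 [222. 166. 232. 187.]
nut 0.54 [255. 192. 262. 197.]
nut 0.51 [248. 134. 260. 154.]
rack 0.75 [364. 210. 446. 275.]
stand_top 0.68 [219. 172. 238. 196.]
shim 0.57 [366. 211. 448. 278.]
notch_seat 0.6 [365. 213. 448. 275.]
tip_rack 0.71 [178. 121. 228. 155.]
glove_box 0.93 [246. 278. 342. 363.]
side 514.2708625772166 [[-0.961, -0.213, 0.179, 0.408], [-0.278, 0.708, -0.649, 0.616], [0.012, -0.673, -0.74, 0.849], [0.0, 0.0, 0.0, 1.0]]
tang 0.63 [300. 171. 328. 190.]
tang 0.48 [308. 155. 324. 181.]
nut 0.6 [305. 203. 313. 210.]
nut 0.5 [358. 173. 380. 193.]
nut 0.28 [116. 215. 196. 319.]
stand_top 0.72 [302. 173. 324. 192.]
shim 0.72 [229. 297. 317. 393.]
notch_seat 0.76 [227. 299. 321. 397.]
notch_seat 0.17 [206. 223. 376. 418.]
jar 0.88 [227. 144. 261. 198.]
tip_rack 0.91 [340. 121. 377. 165.]
glove_box 0.85 [118. 214. 196. 319.]
wrist 325.19226210127806 [[-0.299, -0.918, -0.26, 0.272], [-0.954, 0.288, 0.081, 0.622], [0.0, 0.272, -0.962, 0.384], [0.0, 0.0, 0.0, 1.0]]
```

View pics/s.png

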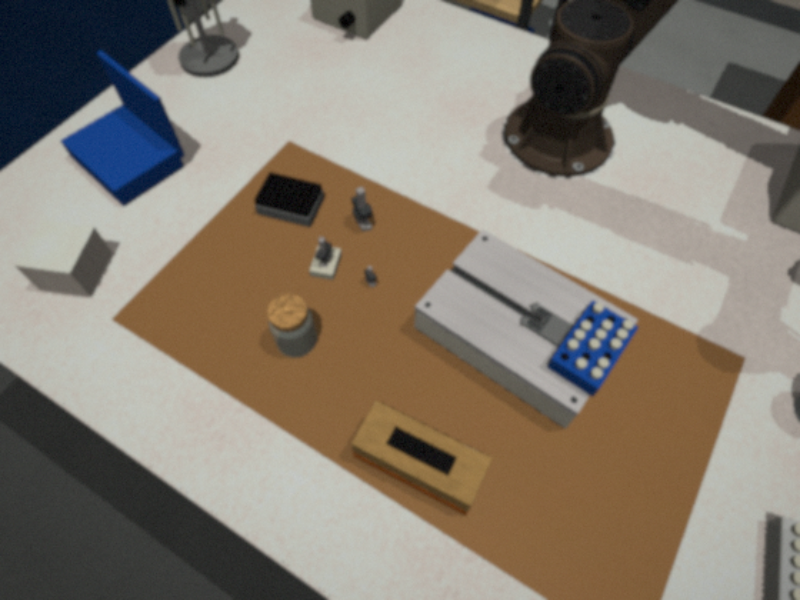

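View pics/d.png

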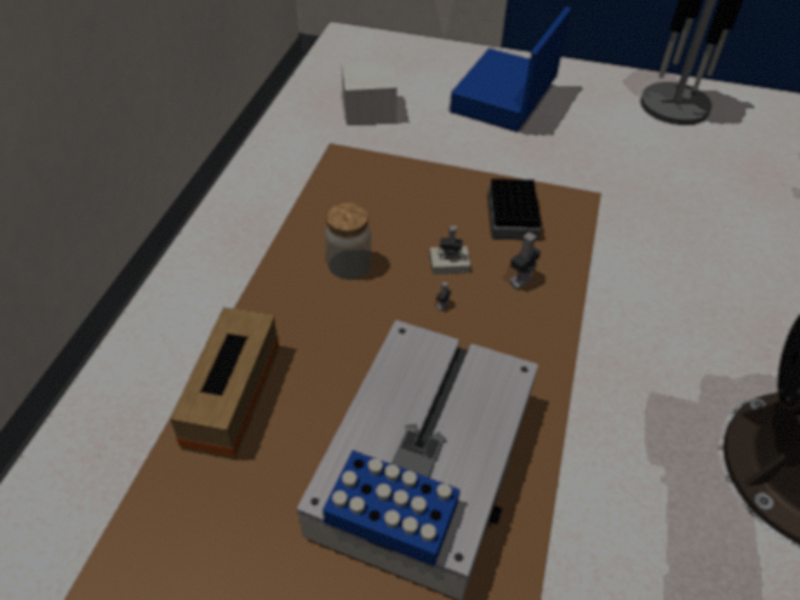

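The scene picture shows the middle bolt in the white stand (560-scale pixel about 227,178 scene; 315,172 side), with larger and smaller look-alikes free on the mat. The slot platform lies to the right, with the lug and rack at its far end.

Run:
```python
from h import *
s=.7
for n,pts in(("scene",[(485,239),(428,305),(574,400)]),("side",[(402,331),(524,370),(315,502),(459,557)])):
    for p in pts: print(n,atz(n,p[0]*s,p[1]*s,.085).round(4))
print("slot ends/notch scene",[atz("scene",u*s,v*s,.085).round(4) for u,v in((455,267),(535,318))],"side",[atz("side",u*s,v*s,.085).round(4) for u,v in((462,351),(421,444))])
print("rack",atz("scene",405,243,.085+.04),atz("side",275,350,.125))
# stand top corners rough
print("stand",atz("scene",227,184,.018),atz("side",315,182,.018))
# triangulate tang top
o1,d1=ray("scene",322*s,239*s);o2,d2=ray("side",453*s,229*s)
A=np.c_[d1,-d2];t=np.linalg.lstsq(A,o2-o1,rcond=None)[0];print(o1+d1*t[0],o2+d2*t[1])
im=[cv2.resize(cv2.imread("pics/scene0.png")[150:210,190:270],(560,420),interpolation=2)]
cv2.imwrite("pics/c.png",np.vstack(im))
cv2.imwrite("pics/w.png",cv2.imread("pics/wrist0.png"))
```

```text
scene [0.3931 0.0135 0.085 ]
scene [ 0.5615 -0.0038  0.085 ]
scene [0.5886 0.264  0.085 ]
side [ 0.56   -0.0034  0.085 ]
side [0.391  0.0145 0.085 ]
side [0.5869 0.2652 0.085 ]
side [0.418  0.2814 0.085 ]
slot ends/notch scene [array([ 0.4726, -0.0025,  0.085 ]), array([0.4915, 0.1552, 0.085 ])] side [array([0.4748, 0.0069, 0.085 ]), array([0.4915, 0.159 , 0.085 ])]
rack [0.52734646 0.23401793 0.125     ] [0.49871779 0.25788364 0.125     ]
stand [ 0.54892554 -0.22934205  0.018     ] [ 0.5390924 -0.2232247  0.018    ]
[ 0.53984524 -0.23269688  0.07831584] [ 0.54065121 -0.23166352  0.0773195 ]
```

View pics/wrist0.png

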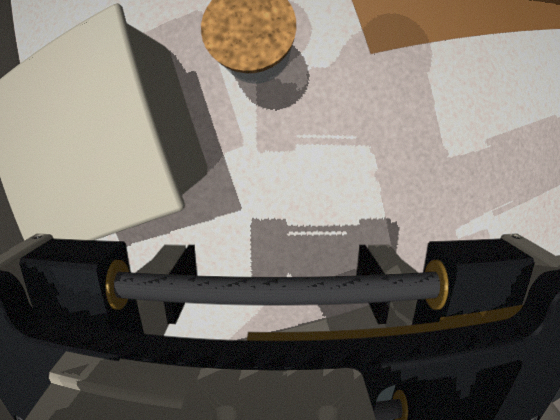

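The wrist view shows only the bench with a jar-like item and the fingers. Now moving over the stand.

Request:
servo_tool --targets '[{"dx": 3,"dy": -3,"dz": 1},{"dx": 6,"dy": -6,"dz": 2},{"dx": 9,"dy": -9,"dz": 3},{"dx": 12,"dy": -12,"dz": 4},{"dx": 15,"dy": -15,"dz": 5},{"dx": 18,"dy": -18,"dz": 5},{"dx": 21,"dy": -21,"dz": 5},{"dx": 24,"dy": -24,"dz": 5},{"dx": 26,"dy": -27,"dz": 5},{"dx": 28,"dy": -30,"dz": 5,"spin": 0.1}]'

```text
validation failed for argument at $.ta...
```

Request:
servo_tool --targets '[{"dx": 0.2,"dy": -4},{"dx": 0.4,"dy": -8},{"dx": 0.6,"dy": -12},{"dx": 0.8,"dy": -16},{"dx": 1,"dy": -20},{"dx": 1.2,"dy": -24},{"dx": 1.4,"dy": -28},{"dx": 1.6,"dy": -32},{"dx": 1.8,"dy": -36},{"dx": 1.8,"dy": -40,"spin": 0.1}]'

```text
validation failed for argument at $.ta...
```

Request:
servo_tool --targets '[{"dy": -3,"dz": -1},{"dy": -6,"dz": -2},{"dy": -9,"dz": -3},{"dy": -12,"dz": -4},{"dy": -15,"dz": -5},{"dy": -17.4,"dz": -6},{"dy": -17.4,"dz": -7},{"dy": -17.4,"dz": -7},{"dy": -17.4,"dz": -7},{"dy": -17.4,"dz": -7}]'

```text
validation failed for argument at $.ta...
```

Run:
```python
from h import *
s=r.get_state();print(s["time_s"],s["tcp_pos"],s["eef_rot"],s["joints"].round(1))
im=r.capture("wrist");KE=cal("wrist");np.savez("w1.npz",K=KE[0],E=KE[1]);cv2.imwrite("pics/w1.png",im)
for t in("tang","nut","stand_top"):
    for d in r.cut_out(t,"wrist")[:4]: print(t,round(d["p"],2),np.round(d["extent"]))
print(proj("wrist",[.54,-.232,.078],KE))
u,v=map(int,proj("wrist",[.54,-.232,.04],KE))
cv2.imwrite("pics/w1z.png",cv2.resize(im[max(0,v-75):v+75,u-100:u+100],(800,600),interpolation=2));print(u,v)
```

```text
1.5 [0.20192754 0.64404301 0.22654748] [ 1.79997423e+02  1.74828248e-03 -1.74084843e+01] [ 89.1  20.5   0.7  -0.  -70.1 -16.5]
(np.float64(636.343104280264), np.float64(-71.49888955182624))
624 -67
```

View pics/w1z.png

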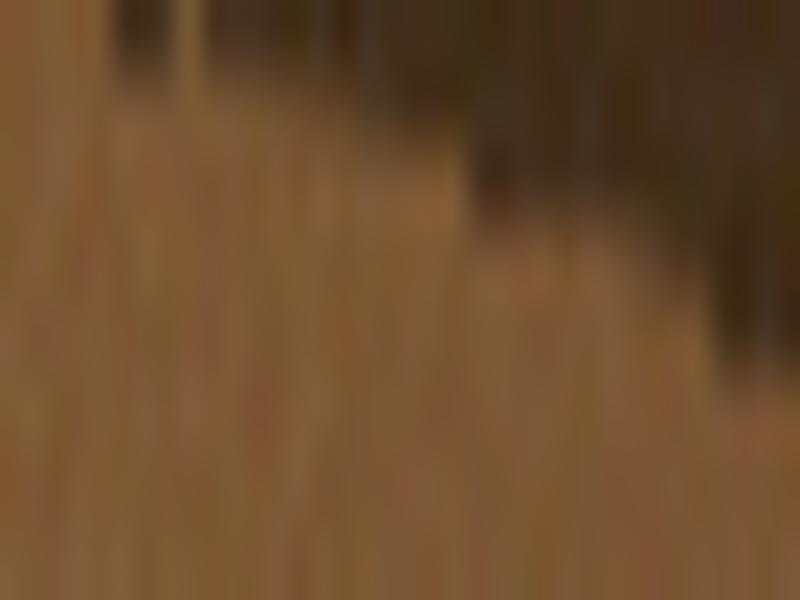

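The moves were refused, so that picture shows only bare mat. The rows probably need all five keys. Four pictures viewed so far.

Request:
servo_tool --targets '[{"dx": 3,"dy": -3,"dz": 1,"spin": 0,"grip": 100},{"dx": 6,"dy": -6,"dz": 2,"spin": 0,"grip": 100},{"dx": 9,"dy": -9,"dz": 3,"spin": 0,"grip": 100},{"dx": 12,"dy": -12,"dz": 4,"spin": 0,"grip": 100},{"dx": 15,"dy": -15,"dz": 5,"spin": 0,"grip": 100},{"dx": 18,"dy": -18,"dz": 5,"spin": 0,"grip": 100},{"dx": 21,"dy": -21,"dz": 5,"spin": 0,"grip": 100},{"dx": 24,"dy": -24,"dz": 5,"spin": 0,"grip": 100},{"dx": 26,"dy": -27,"dz": 5,"spin": 0,"grip": 100},{"dx": 28,"dy": -30,"dz": 5,"spin": 0.1,"grip": 100}]'

```text
time_s: 2.53
tcp_pos: [0.483, 0.3427, 0.2766]
eef_rot: [-180.0, -0.0, -11.8]
contact_force: [1.1, 0.8, 0.2]
gripper_width: 0.088
```

Request:
servo_tool --targets '[{"dx": 0.2,"dy": -4,"dz": 0,"spin": 0,"grip": 100},{"dx": 0.4,"dy": -8,"dz": 0,"spin": 0,"grip": 100},{"dx": 0.6,"dy": -12,"dz": 0,"spin": 0,"grip": 100},{"dx": 0.8,"dy": -16,"dz": 0,"spin": 0,"grip": 100},{"dx": 1,"dy": -20,"dz": 0,"spin": 0,"grip": 100},{"dx": 1.2,"dy": -24,"dz": 0,"spin": 0,"grip": 100},{"dx": 1.4,"dy": -28,"dz": 0,"spin": 0,"grip": 100},{"dx": 1.6,"dy": -32,"dz": 0,"spin": 0,"grip": 100},{"dx": 1.8,"dy": -36,"dz": 0,"spin": 0,"grip": 100},{"dx": 1.8,"dy": -40,"dz": 0,"spin": 0.1,"grip": 100}]'

```text
time_s: 3.37
tcp_pos: [0.4996, -0.0576, 0.277]
eef_rot: [-180.0, -0.1, -6.0]
contact_force: [0.6, -0.2, -0.5]
gripper_width: 0.0874
```

Request:
servo_tool --targets '[{"dx": 0,"dy": -3,"dz": -1,"spin": 0,"grip": 100},{"dx": 0,"dy": -6,"dz": -2,"spin": 0,"grip": 100},{"dx": 0,"dy": -9,"dz": -3,"spin": 0,"grip": 100},{"dx": 0,"dy": -12,"dz": -4,"spin": 0,"grip": 100},{"dx": 0,"dy": -15,"dz": -5,"spin": 0,"grip": 100},{"dx": 0,"dy": -17.4,"dz": -6,"spin": 0,"grip": 100},{"dx": 0,"dy": -17.4,"dz": -7,"spin": 0,"grip": 100},{"dx": 0,"dy": -17.4,"dz": -7,"spin": 0,"grip": 100},{"dx": 0,"dy": -17.4,"dz": -7,"spin": 0,"grip": 100},{"dx": 0,"dy": -17.4,"dz": -7,"spin": 0,"grip": 100}]'

```text
time_s: 4.2
tcp_pos: [0.5002, -0.2292, 0.2073]
eef_rot: [180.0, -0.0, -5.9]
contact_force: [0.7, -0.6, 1.0]
gripper_width: 0.0879
```

Run:
```python
from h import *
s=r.get_state();print(s["time_s"],s["tcp_pos"],s["eef_rot"],s["joints"].round(1))
im=r.capture("wrist");KE=cal("wrist");np.savez("w1.npz",K=KE[0],E=KE[1]);cv2.imwrite("pics/w1.png",im)
for t in("tang","nut","stand_top"):
    for d in r.cut_out(t,"wrist")[:4]: print(t,round(d["p"],2),np.round(d["extent"]))
print(proj("wrist",[.54,-.232,.078],KE))
u,v=map(int,proj("wrist",[.54,-.232,.04],KE))
v0=max(0,v-75);u0=u-100;print(u0,v0)
cv2.imwrite("pics/w1z.png",cv2.resize(im[v0:v0+150,u0:u0+200],(800,600),interpolation=2))
```

```text
4.2 [ 0.50015501 -0.22919495  0.2072726 ] [ 1.79991035e+02 -4.77692907e-02 -5.90151438e+00] [ -4.2   9.6 -16.9   0.  -63.5  88.3]
tang 0.8 [263. 132. 289. 173.]
tang 0.76 [259. 237. 309. 277.]
tang 0.55 [177. 161. 206. 180.]
nut 0.93 [255. 246. 307. 278.]
nut 0.82 [179. 161. 205. 178.]
nut 0.67 [261. 131. 289. 173.]
stand_top 0.94 [250. 118. 303. 182.]
stand_top 0.52 [346. 163. 458. 255.]
(np.float64(275.2524168946585), np.float64(158.33047046881848))
175 79
```

View pics/w1z.png

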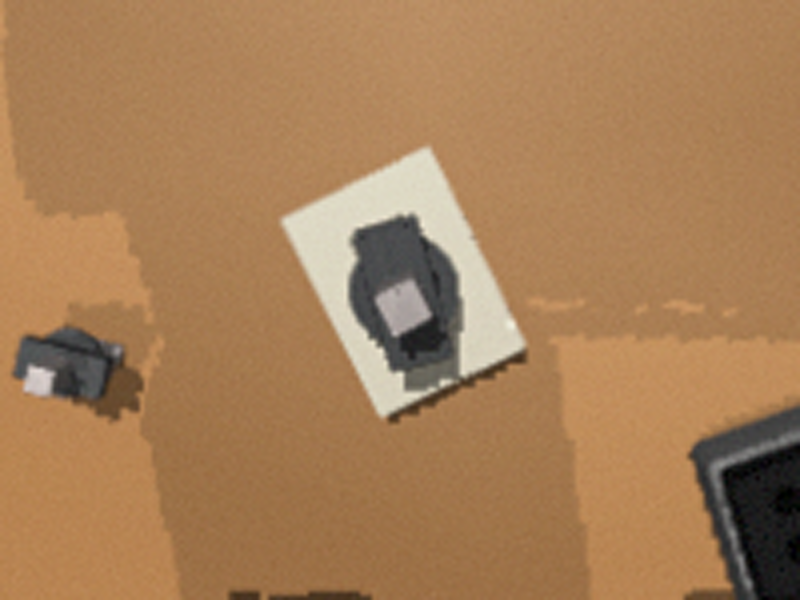

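Run:
```python
from h import *
f=np.load("w1.npz");KE=(f["K"],f["E"])
g=lambda u,v,z:atz("wrist",175+u/4,79+v/4,z,KE)
ang=lambda a,b:np.degrees(np.arctan2(*(b-a)[1::-1]))
c=[g(*p,.018) for p in((281,218),(430,147),(525,347),(385,415))]
print("stand",np.mean(c,0),[np.linalg.norm(c[i]-c[i-3]) for i in range(4)],ang(c[0],c[3]),ang(c[1],c[2]),ang(c[0],c[1])-90,ang(c[3],c[2])-90)
t=[g(*p,.081) for p in((375,305),(412,278),(432,309),(395,336))]
print("tang",np.mean(t,0),ang(t[0],t[3]),ang(t[1],t[2]),ang(t[0],t[1])-90,ang(t[3],t[2])-90,[np.linalg.norm(t[i]-t[i-3]) for i in range(4)])
a=g(383,226,.052);b=g(424,360,.052);print("nut",(a+b)/2,np.linalg.norm(a-b),ang(a,b))
# larger bolts / others positions, for clearance
print("big",g(4*(281-175),4*(258-79),.02),"small",g(70,360,.01))
```

```text
stand [ 0.54247364 -0.23327151  0.018     ] [np.float64(0.043698646637163274), np.float64(0.05941618851851658), np.float64(0.04215976016193472), np.float64(0.0602431535984904)] -158.72131239156812 -160.1882175085678 -160.49231563377455 -159.40636229734483
tang [ 0.54255371 -0.2328176   0.081     ] -153.44312412064718 -153.1766384180938 -149.5379202835424 -149.38972262502512 [np.float64(0.010034004576448605), np.float64(0.008113145441019863), np.float64(0.01007363931079973), np.float64(0.008141750066191366)]
nut [ 0.54278289 -0.23284495  0.052     ] 0.03405089234758419 -169.01264023178953
big [ 0.41846148 -0.22593387  0.02      ] small [ 0.53099504 -0.13720007  0.01      ]
```

The crop shows the stand with a big nut on the bolt and a pale square tang, roughly at (404,306). The stand's axis is about 20° and the tang about 24-28°. I'll grasp the tang with the jaws along the head.

Request:
servo_tool --targets '[{"dx": 1,"dy": -0.1,"dz": 0,"spin": -0.12,"grip": 50},{"dx": 2,"dy": -0.2,"dz": 0,"spin": -0.24,"grip": 50},{"dx": 3,"dy": -0.3,"dz": 0,"spin": -0.36,"grip": 50},{"dx": 4.25,"dy": -0.38,"dz": 0,"spin": -0.48,"grip": 50},{"dx": 4.25,"dy": -0.38,"dz": -2,"spin": -0.6,"grip": 50},{"dx": 4.25,"dy": -0.38,"dz": -4,"spin": -0.72,"grip": 50},{"dx": 4.25,"dy": -0.38,"dz": -6,"spin": -0.84,"grip": 50},{"dx": 4.25,"dy": -0.38,"dz": -8,"spin": -0.96,"grip": 50},{"dx": 4.25,"dy": -0.38,"dz": -9,"spin": -1.049,"grip": 50},{"dx": 4.25,"dy": -0.38,"dz": -10,"spin": -1.049,"grip": 50}]'

```text
time_s: 5.23
tcp_pos: [0.5422, -0.233, 0.1059]
eef_rot: [180.0, 0.0, -66.2]
contact_force: [0.9, 0.1, 0.9]
gripper_width: 0.0441
```

Run:
```python
from h import *
s=r.get_state();print(s["time_s"],s["tcp_pos"],s["eef_rot"],s["joints"].round(1),s["gripper_width"])
im=r.capture("wrist");KE=cal("wrist");np.savez("w2.npz",K=KE[0],E=KE[1]);cv2.imwrite("pics/w2.png",im)
u,v=map(int,proj("wrist",[.5425,-.233,.081],KE))
for t in("tang","nut"):
    for d in r.cut_out(t,"wrist")[:2]: print(t,round(d["p"],2),np.round(d["extent"]))
v0=min(270,max(0,v-75));u0=u-100;print(u0,v0,u,v)
cv2.imwrite("pics/w2z.png",cv2.resize(im[v0:v0+150,u0:u0+200],(800,600),interpolation=2))
```

```text
5.2333 [ 0.54223053 -0.23300527  0.10586145] [ 1.79975628e+02  1.19227071e-02 -6.62303096e+01] [ -4.3  18.7 -19.2   0.  -52.1  28.1] 0.04406951790342863
tang 0.85 [250. 203. 302. 251.]
tang 0.76 [229. 304. 259. 332.]
nut 0.97 [251. 200. 303. 243.]
nut 0.65 [233. 305. 260. 327.]
174 169 274 244
```

View pics/w2z.png

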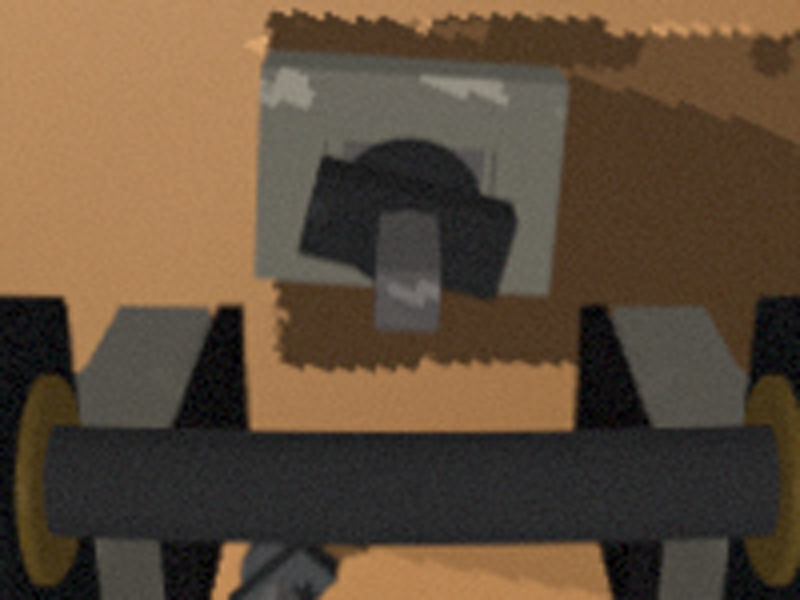

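The picture shows the tang centred and square between the open fingers. Next I descend and grip.

Request:
servo_tool --targets '[{"dx": 0,"dy": 0,"dz": -2,"spin": 0,"grip": 50},{"dx": 0,"dy": 0,"dz": -4,"spin": 0,"grip": 50},{"dx": 0,"dy": 0,"dz": -5,"spin": 0,"grip": 50},{"dx": 0,"dy": 0,"dz": -5,"spin": 0,"grip": 40},{"dx": 0,"dy": 0,"dz": -5,"spin": 0,"grip": 30},{"dx": 0,"dy": 0,"dz": -5,"spin": 0,"grip": 20},{"dx": 0,"dy": 0,"dz": -5,"spin": 0,"grip": 12},{"dx": 0,"dy": 0,"dz": -5,"spin": 0,"grip": 5},{"dx": 0,"dy": 0,"dz": -5,"spin": 0,"grip": 5},{"dx": 0,"dy": 0,"dz": -5,"spin": 0,"grip": 5}]' --squeeze 25

```text
time_s: 6.22
tcp_pos: [0.5429, -0.2336, 0.0574]
eef_rot: [-179.9, -0.0, -66.0]
contact_force: [0.0, 0.7, 3.4]
gripper_width: 0.01
```

Request:
servo_tool --targets '[{"dx": 0,"dy": 0,"dz": 0,"spin": 0,"grip": 5},{"dx": 0,"dy": 0,"dz": 0,"spin": 0,"grip": 5},{"dx": 0,"dy": 0,"dz": 1,"spin": 0,"grip": 5},{"dx": 0,"dy": 0,"dz": 2,"spin": 0,"grip": 5},{"dx": 0,"dy": 0,"dz": 4,"spin": 0,"grip": 5},{"dx": 0,"dy": 0,"dz": 7,"spin": 0,"grip": 5},{"dx": 0,"dy": 0,"dz": 10,"spin": 0,"grip": 5},{"dx": 0,"dy": 0,"dz": 13,"spin": 0,"grip": 5},{"dx": 0,"dy": 0,"dz": 15,"spin": 0,"grip": 5},{"dx": 0,"dy": 0,"dz": 15,"spin": 0,"grip": 5}]'

```text
time_s: 7.05
tcp_pos: [0.5444, -0.2342, 0.2127]
eef_rot: [-179.6, -0.3, -66.0]
contact_force: [1.0, -0.5, -1.0]
gripper_width: 0.0099
```

Request:
servo_tool --targets '[{"dx": -0.5,"dy": 2.5,"dz": 0,"spin": 0.1,"grip": 5},{"dx": -1,"dy": 5.5,"dz": 0,"spin": 0.22,"grip": 5},{"dx": -1.6,"dy": 8.5,"dz": 0,"spin": 0.34,"grip": 5},{"dx": -2.2,"dy": 11.5,"dz": 0,"spin": 0.46,"grip": 5},{"dx": -2.8,"dy": 14.5,"dz": 0,"spin": 0.58,"grip": 5},{"dx": -3.5,"dy": 17.5,"dz": 0,"spin": 0.7,"grip": 5},{"dx": -4.1,"dy": 20.5,"dz": 0,"spin": 0.82,"grip": 5},{"dx": -4.7,"dy": 23.5,"dz": 0,"spin": 0.94,"grip": 5},{"dx": -5.3,"dy": 26.5,"dz": 0,"spin": 1.05,"grip": 5},{"dx": -5.7,"dy": 28.5,"dz": 0,"spin": 1.053,"grip": 5}]'

```text
time_s: 7.88
tcp_pos: [0.4841, 0.0534, 0.2067]
eef_rot: [-180.0, 0.0, -5.3]
contact_force: [0.5, -0.4, -1.7]
gripper_width: 0.01
```

Request:
servo_tool --targets '[{"dx": -0.3,"dy": 1.8,"dz": -1,"spin": 0,"grip": 5},{"dx": -0.3,"dy": 1.8,"dz": -2,"spin": 0,"grip": 5},{"dx": -0.3,"dy": 1.8,"dz": -3,"spin": 0,"grip": 5},{"dx": -0.3,"dy": 1.8,"dz": -4,"spin": 0,"grip": 5},{"dx": -0.3,"dy": 1.8,"dz": -5,"spin": 0,"grip": 5},{"dx": -0.3,"dy": 1.8,"dz": -6,"spin": 0,"grip": 5},{"dx": -0.3,"dy": 1.8,"dz": -6.3,"spin": 0,"grip": 5},{"dx": -0.3,"dy": 1.8,"dz": -6.3,"spin": 0,"grip": 5},{"dx": -0.3,"dy": 1.8,"dz": -6.3,"spin": 0,"grip": 5},{"dx": -0.3,"dy": 1.8,"dz": -6.3,"spin": 0,"grip": 5}]'

```text
time_s: 8.72
tcp_pos: [0.4827, 0.0694, 0.144]
eef_rot: [-180.0, -0.0, -5.7]
contact_force: [-0.2, -0.0, -2.7]
gripper_width: 0.0097
```

Run:
```python
from h import *
s=r.get_state();print(s["time_s"],s["tcp_pos"],s["eef_rot"],s["joints"].round(1),s["gripper_width"],s["contact_force"].round(2))
im=r.capture("wrist");KE=cal("wrist");np.savez("w3.npz",K=KE[0],E=KE[1]);cv2.imwrite("pics/w3.png",im)
for c in ("scene","side"):
    cv2.imwrite(f"pics/{c}3.png",r.capture(c)); print(c,proj(c,[.483,.067,.1]))
u0,v0=120,60
z=lambda i,a,b,w,h,k:cv2.resize(i[b:b+h,a:a+w],None,fx=k,fy=k,interpolation=2)
out=z(im,140,60,300,225,8/3)
cv2.imwrite("pics/w3z.png",out)
print(proj("wrist",[.483,.067,.085],KE),proj("wrist",[.49,.139,.085],KE))
```

```text
8.7167 [0.4827285  0.06944994 0.14399565] [-1.79983365e+02 -3.89414742e-02 -5.73346442e+00] [ 31.4   7.1 -29.1   0.  -53.8  52.9] 0.009744432972329261 [-0.18 -0.   -2.66]
scene (np.float64(342.93563985984395), np.float64(199.4139465032778))
side (np.float64(312.46215006869903), np.float64(264.6977487598303))
(np.float64(280.1569976044903), np.float64(225.70767307443063)) (np.float64(180.09170779962756), np.float64(225.49126011942903))
```

View pics/w3z.png

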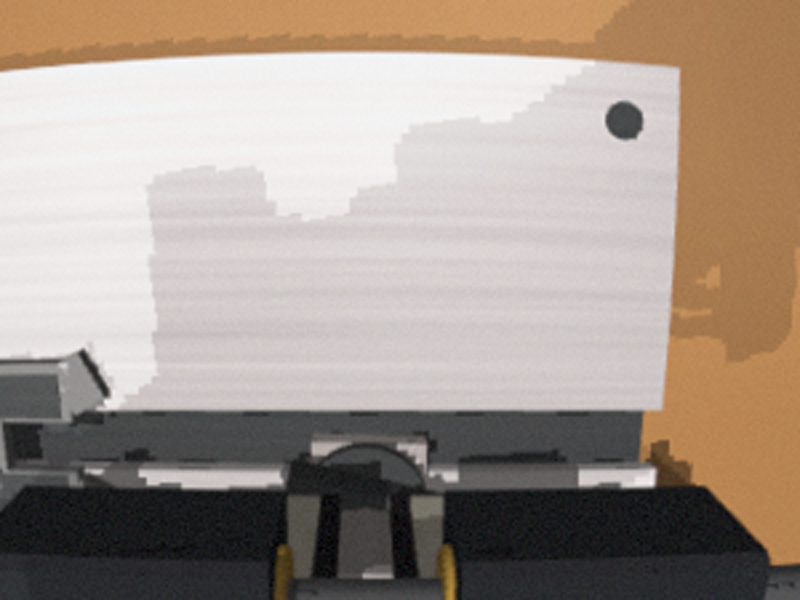

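Run:
```python
from h import *
f=np.load("w3.npz");KE=(f["K"],f["E"])
g=lambda u,v,z:atz("wrist",140+u*.375,60+v*.375,z,KE).round(4)
a=g(160,411,.085);b=g(630,411,.085);print("far lip",a,b,"near",g(160,466,.085),g(630,466,.085))
d=a-b;print("slot ang",np.degrees(np.arctan2(d[1],d[0])))
print("screw",g(625,120,.085),"end corners",g(679,68,.085),g(662,411,.085))
print("head far edge L,R",g(314,433,.1017),g(428,436,.1017), "bottom face",g(314,433,.0947),g(428,436,.0947))
print("lug corner",g(88,347,.091),g(108,397,.091), "tang near fingers",g(365,575,.168))
im=cv2.imread("pics/w3.png")
cv2.imwrite("pics/w3y.png",cv2.resize(im[200:290,120:320],None,fx=4,fy=4,interpolation=2))
```

```text
far lip [0.497  0.1226 0.085 ] [ 0.4845 -0.0025  0.085 ] near [0.4817 0.1252 0.085 ] [ 0.4687 -0.0024  0.085 ]
slot ang 84.29394155022442
screw [ 0.5614 -0.0047  0.085 ] end corners [ 0.5746 -0.0207  0.085 ] [ 0.4836 -0.0117  0.085 ]
head far edge L,R [0.4923 0.0808 0.1017] [0.4887 0.0534 0.1017] bottom face [0.4901 0.0815 0.0947] [0.4864 0.0531 0.0947]
lug corner [0.5175 0.1374 0.091 ] [0.5037 0.1343 0.091 ] tang near fingers [0.4867 0.069  0.168 ]
```

View pics/w3y.png

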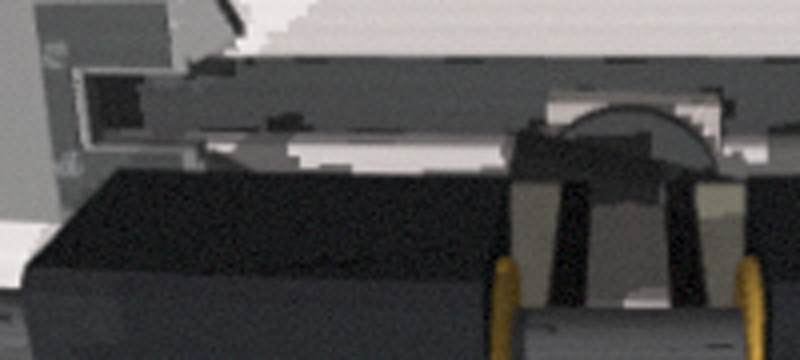

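Run:
```python
from h import *
f=np.load("w3.npz");KE=(f["K"],f["E"])
g=lambda u,v,z:atz("wrist",120+u/4,200+v/4,z,KE)
u=np.array([.0985,.9951,0]);n=np.array([.9951,-.0985,0]);c=np.array([.4836,.0695,0])
for nm,p in(("wall",g(78,105,.091)),("wall.085",g(88,105,.085)),("notch far",g(130,70,.091)),("notch near",g(130,147,.091)),("tip",g(190,150,.091)),("tipfar",g(243,30,.091)),("slot far",g(400,57,.085)),("slot near",g(400,138,.085)),("head far top",g(630,94,.1017)),("headL",g(548,94,.1017)),("headR",g(720,97,.1017)),("screw1",g(0,0,.085))):
    print(nm,p.round(4),"along",((p-c)@u).round(4),"lat",((p-c)@n).round(4))
```

```text
wall [0.494  0.1686 0.091 ] along 0.0997 lat 0.0006
wall.085 [0.4921 0.1695 0.085 ] along 0.1004 lat -0.0014
notch far [0.4996 0.1567 0.091 ] along 0.0884 lat 0.0073
notch near [0.4852 0.16   0.091 ] along 0.0902 lat -0.0073
tip [0.4837 0.1483 0.091 ] along 0.0784 lat -0.0077
tipfar [0.5047 0.134  0.091 ] along 0.0662 lat 0.0146
slot far [0.4955 0.1082 0.085 ] along 0.0397 lat 0.008
slot near [0.4805 0.1105 0.085 ] along 0.0405 lat -0.0071
head far top [0.4902 0.0682 0.1017] along -0.0006 lat 0.0067
headL [0.4915 0.0814 0.1017] along 0.0126 lat 0.0067
headR [0.4883 0.0537 0.1017] along -0.0152 lat 0.0062
screw1 [0.5139 0.1836 0.085 ] along 0.1165 lat 0.0189
```

Request:
servo_tool --targets '[{"dx": 0.05,"dy": 0,"dz": 0,"spin": 0,"grip": 5},{"dx": 0.05,"dy": 0,"dz": -0.2,"spin": 0,"grip": 5},{"dx": 0.05,"dy": 0,"dz": -0.4,"spin": 0,"grip": 5},{"dx": 0.05,"dy": 0,"dz": -0.6,"spin": 0,"grip": 5},{"dx": 0.05,"dy": 0,"dz": -0.8,"spin": 0,"grip": 5},{"dx": 0.05,"dy": 0,"dz": -1.0,"spin": 0,"grip": 5},{"dx": 0.05,"dy": 0,"dz": -1.1,"spin": 0,"grip": 5},{"dx": 0.05,"dy": 0,"dz": -1.2,"spin": 0,"grip": 5},{"dx": 0.05,"dy": 0,"dz": -1.3,"spin": 0,"grip": 5},{"dx": 0.05,"dy": 0,"dz": -1.3,"spin": 0,"grip": 5}]'

```text
time_s: 9.7
tcp_pos: [0.4831, 0.0696, 0.1304]
eef_rot: [-180.0, -0.0, -5.7]
contact_force: [2.0, -0.1, -1.4]
gripper_width: 0.0096
```

Request:
servo_tool --targets '[{"dx": 0.02,"dy": 0,"dz": -0.2,"spin": 0,"grip": 5},{"dx": 0.02,"dy": 0,"dz": -0.4,"spin": 0,"grip": 5},{"dx": 0.02,"dy": 0,"dz": -0.6,"spin": 0,"grip": 5},{"dx": 0.02,"dy": 0,"dz": -0.7,"spin": 0,"grip": 5},{"dx": 0.02,"dy": 0,"dz": -0.8,"spin": 0,"grip": 5},{"dx": 0.02,"dy": 0,"dz": -0.9,"spin": 0,"grip": 5},{"dx": 0.02,"dy": 0,"dz": -0.97,"spin": 0,"grip": 5},{"dx": 0.02,"dy": 0,"dz": -1.03,"spin": 0,"grip": 5},{"dx": 0.02,"dy": 0,"dz": -1.03,"spin": 0,"grip": 5},{"dx": 0.02,"dy": 0,"dz": -1.03,"spin": 0,"grip": 5}]'

```text
time_s: 10.53
tcp_pos: [0.4826, 0.0694, 0.1201]
eef_rot: [180.0, 0.0, -5.7]
contact_force: [0.2, 0.0, -1.8]
gripper_width: 0.0093
```

Run:
```python
from h import *
for i in range(4):
    s=r.get_state();r.capture("wrist") if i else 0
    print(s["tcp_pos"].round(4),s["contact_force"].round(2),s["moment"].round(3))
```

```text
[0.4826 0.0694 0.1201] [ 0.24  0.03 -1.78] [-0.035 -0.068  0.008]
[0.4826 0.0694 0.1201] [ 0.24  0.03 -1.78] [-0.035 -0.068  0.008]
[0.4828 0.0694 0.1202] [ 0.17  0.02 -1.77] [ 0.012 -0.015 -0.035]
[0.4828 0.0694 0.1202] [ 1.16 -1.39 -2.78] [-0.021  0.014 -0.015]
```

Request:
servo_tool --targets '[{"dx": 0.08,"dy": 0.85,"dz": 0,"spin": 0,"grip": 5},{"dx": 0.17,"dy": 1.7,"dz": 0,"spin": 0,"grip": 5},{"dx": 0.25,"dy": 2.54,"dz": 0,"spin": 0,"grip": 5},{"dx": 0.34,"dy": 3.4,"dz": 0,"spin": 0,"grip": 5},{"dx": 0.42,"dy": 4.23,"dz": 0,"spin": 0,"grip": 5},{"dx": 0.5,"dy": 5.1,"dz": 0,"spin": 0,"grip": 5},{"dx": 0.59,"dy": 5.95,"dz": 0,"spin": 0,"grip": 5},{"dx": 0.64,"dy": 6.5,"dz": 0,"spin": 0,"grip": 5},{"dx": 0.69,"dy": 7.0,"dz": 0,"spin": 0,"grip": 5},{"dx": 0.69,"dy": 7.0,"dz": 0,"spin": 0,"grip": 5}]'

```text
time_s: 11.52
tcp_pos: [0.4901, 0.1405, 0.1202]
eef_rot: [-180.0, -0.0, -5.7]
contact_force: [-0.4, 0.5, -3.0]
gripper_width: 0.0098
```

Request:
servo_tool --targets '[{"dx": 0.03,"dy": 0.3,"dz": 0,"spin": 0,"grip": 5},{"dx": 0.06,"dy": 0.6,"dz": 0,"spin": 0,"grip": 5},{"dx": 0.09,"dy": 0.9,"dz": 0,"spin": 0,"grip": 5},{"dx": 0.11,"dy": 1.1,"dz": 0,"spin": 0,"grip": 5},{"dx": 0.13,"dy": 1.3,"dz": 0,"spin": 0,"grip": 5},{"dx": 0.15,"dy": 1.5,"dz": 0,"spin": 0,"grip": 5},{"dx": 0.17,"dy": 1.7,"dz": 0,"spin": 0,"grip": 5},{"dx": 0.19,"dy": 1.85,"dz": 0,"spin": 0,"grip": 5},{"dx": 0.19,"dy": 1.9,"dz": 0,"spin": 0,"grip": 5},{"dx": 0.19,"dy": 1.9,"dz": 0,"spin": 0,"grip": 5}]'

```text
time_s: 12.35
tcp_pos: [0.4918, 0.1586, 0.1202]
eef_rot: [180.0, 0.0, -5.7]
contact_force: [-0.1, -0.2, -2.0]
gripper_width: 0.0098
```

Run:
```python
from h import *
for i in range(3):
    s=r.get_state()
    print(s["tcp_pos"].round(4),s["contact_force"].round(2),s["moment"].round(3),s["eef_rot"])
    im=r.capture("wrist") 
KE=cal("wrist");np.savez("w4.npz",K=KE[0],E=KE[1]);cv2.imwrite("pics/w4.png",im)
cv2.imwrite("pics/w4y.png",cv2.resize(im[190:290,180:380],None,fx=4,fy=4,interpolation=2))
```

```text
[0.4918 0.1586 0.1202] [-0.07 -0.22 -2.01] [ 0.009  0.037 -0.048] [ 1.79998581e+02  2.47176148e-03 -5.71212523e+00]
[0.4917 0.1585 0.1202] [ 0.65  0.08 -2.41] [-0.004 -0.018 -0.007] [ 1.79996843e+02  4.07274638e-03 -5.71536300e+00]
[0.4917 0.1584 0.1202] [-0.4   0.23 -2.34] [-0.072  0.017  0.015] [ 1.79994316e+02  4.91439609e-03 -5.71615909e+00]
```

View pics/w4y.png

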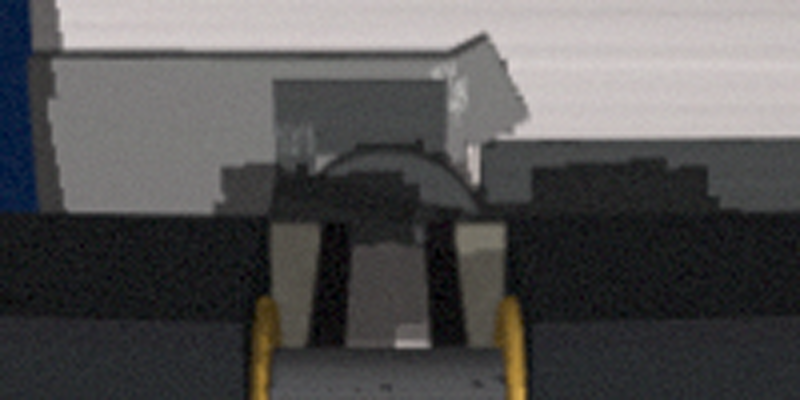

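The wrist picture shows the bolt in the notch with the shim around it and a few millimetres still to go. From here I creep and watch the force.

Request:
servo_tool --targets '[{"dx": 0.01,"dy": 0.05,"dz": 0,"spin": 0,"grip": 5},{"dx": 0.01,"dy": 0.1,"dz": 0,"spin": 0,"grip": 5},{"dx": 0.02,"dy": 0.15,"dz": 0,"spin": 0,"grip": 5},{"dx": 0.02,"dy": 0.2,"dz": 0,"spin": 0,"grip": 5},{"dx": 0.03,"dy": 0.25,"dz": 0,"spin": 0,"grip": 5},{"dx": 0.03,"dy": 0.25,"dz": 0,"spin": 0,"grip": 5},{"dx": 0.03,"dy": 0.25,"dz": 0,"spin": 0,"grip": 5},{"dx": 0.03,"dy": 0.25,"dz": 0,"spin": 0,"grip": 5},{"dx": 0.03,"dy": 0.25,"dz": 0,"spin": 0,"grip": 5},{"dx": 0.03,"dy": 0.25,"dz": 0,"spin": 0,"grip": 5}]'

```text
time_s: 13.33
tcp_pos: [0.4921, 0.161, 0.1202]
eef_rot: [180.0, 0.0, -5.7]
contact_force: [-0.9, 0.0, -1.9]
gripper_width: 0.0098
```

Request:
servo_tool --targets '[{"dx": 0,"dy": 0.03,"dz": 0,"spin": 0,"grip": 5},{"dx": 0.01,"dy": 0.05,"dz": 0,"spin": 0,"grip": 5},{"dx": 0.01,"dy": 0.08,"dz": 0,"spin": 0,"grip": 5},{"dx": 0.01,"dy": 0.1,"dz": 0,"spin": 0,"grip": 5},{"dx": 0.01,"dy": 0.1,"dz": 0,"spin": 0,"grip": 5},{"dx": 0.01,"dy": 0.1,"dz": 0,"spin": 0,"grip": 5},{"dx": 0.01,"dy": 0.1,"dz": 0,"spin": 0,"grip": 5},{"dx": 0.01,"dy": 0.1,"dz": 0,"spin": 0,"grip": 5},{"dx": 0.01,"dy": 0.1,"dz": 0,"spin": 0,"grip": 5},{"dx": 0.01,"dy": 0.1,"dz": 0,"spin": 0,"grip": 5}]'

```text
time_s: 14.17
tcp_pos: [0.4922, 0.162, 0.1203]
eef_rot: [-180.0, -0.0, -5.7]
contact_force: [0.5, 0.1, -2.5]
gripper_width: 0.0097
```

```bash
cat > f.py <<'E'
from h import *
P=[]
for i in range(4):
    s=r.get_state();P.append(np.r_[s["tcp_pos"],s["contact_force"],s["moment"]]);im=r.capture("side")
print(s["time_s"],np.mean(P,0).round(4),s["eef_rot"].round(1),s["gripper_width"],s["joints"].round(1))
E
python3 f.py
```

```text
14.3167 [ 0.4922  0.162   0.1203 -0.0354  0.0613 -2.0595 -0.0183 -0.0173 -0.018 ] [180.    0.   -5.7] 0.009575969582074068 [ 39.9  11.5 -27.3   0.  -51.3  44.3]
```

Request:
servo_tool --targets '[{"dx": 0,"dy": 0.03,"dz": 0,"spin": 0,"grip": 5},{"dx": 0.01,"dy": 0.06,"dz": 0,"spin": 0,"grip": 5},{"dx": 0.01,"dy": 0.09,"dz": 0,"spin": 0,"grip": 5},{"dx": 0.01,"dy": 0.12,"dz": 0,"spin": 0,"grip": 5},{"dx": 0.01,"dy": 0.15,"dz": 0,"spin": 0,"grip": 5},{"dx": 0.01,"dy": 0.15,"dz": 0,"spin": 0,"grip": 5},{"dx": 0.01,"dy": 0.15,"dz": 0,"spin": 0,"grip": 5},{"dx": 0.01,"dy": 0.15,"dz": 0,"spin": 0,"grip": 5},{"dx": 0.01,"dy": 0.15,"dz": 0,"spin": 0,"grip": 5},{"dx": 0.01,"dy": 0.15,"dz": 0,"spin": 0,"grip": 5}]'

```text
time_s: 15.2
tcp_pos: [0.4922, 0.1632, 0.1202]
eef_rot: [180.0, 0.0, -5.7]
contact_force: [0.1, -4.4, -1.6]
gripper_width: 0.0095
```

```bash
python3 f.py
```

```text
15.35 [ 4.9220e-01  1.6320e-01  1.2020e-01  3.6880e-01 -4.3725e+00 -1.1709e+00
 -1.9494e+00 -2.8760e-01  5.0000e-04] [180.    0.   -5.7] 0.009726216738883572 [ 40.1  11.5 -27.2   0.  -51.3  44.2]
```

Contact at -4.4 N means the bolt is home. I'll relax slightly and turn clockwise.

Request:
servo_tool --targets '[{"dx": 0,"dy": -0.02,"dz": 0,"spin": 0,"grip": 5},{"dx": 0,"dy": -0.03,"dz": 0,"spin": 0,"grip": 5},{"dx": 0,"dy": -0.03,"dz": 0,"spin": -0.12,"grip": 5},{"dx": 0,"dy": -0.03,"dz": 0,"spin": -0.24,"grip": 5},{"dx": 0,"dy": -0.03,"dz": 0,"spin": -0.36,"grip": 5},{"dx": 0,"dy": -0.03,"dz": 0,"spin": -0.48,"grip": 5},{"dx": 0,"dy": -0.03,"dz": 0,"spin": -0.6,"grip": 5},{"dx": 0,"dy": -0.03,"dz": 0,"spin": -0.72,"grip": 5},{"dx": 0,"dy": -0.03,"dz": 0,"spin": -0.8,"grip": 5},{"dx": 0,"dy": -0.03,"dz": 0,"spin": -0.8,"grip": 5}]'

```text
time_s: 16.23
tcp_pos: [0.492, 0.1629, 0.12]
eef_rot: [180.0, -0.0, -51.9]
contact_force: [0.2, -4.4, -2.6]
gripper_width: 0.0098
```

```bash
python3 f.py
```

```text
16.3833 [ 0.492   0.1629  0.12    1.1687 -5.2314 -2.7537 -2.1896 -0.5192  0.0096] [180.   -0.  -51.6] 0.009794721746829344 [ 40.   11.5 -27.2   0.  -51.3  -1.6]
```

Request:
servo_tool --targets '[{"dx": 0,"dy": -0.02,"dz": 0,"spin": 0,"grip": 5},{"dx": 0,"dy": -0.04,"dz": 0,"spin": 0,"grip": 5},{"dx": 0,"dy": -0.04,"dz": 0,"spin": -0.1,"grip": 5},{"dx": 0,"dy": -0.04,"dz": 0,"spin": -0.2,"grip": 5},{"dx": 0,"dy": -0.04,"dz": 0,"spin": -0.3,"grip": 5},{"dx": 0,"dy": -0.04,"dz": 0,"spin": -0.4,"grip": 5},{"dx": 0,"dy": -0.04,"dz": 0,"spin": -0.5,"grip": 5},{"dx": 0,"dy": -0.04,"dz": 0,"spin": -0.55,"grip": 5},{"dx": 0,"dy": -0.04,"dz": 0,"spin": -0.55,"grip": 5},{"dx": 0,"dy": -0.04,"dz": 0,"spin": -0.55,"grip": 5}]'

```text
time_s: 17.27
tcp_pos: [0.4923, 0.1627, 0.1202]
eef_rot: [180.0, -0.0, -83.0]
contact_force: [1.6, -4.4, -3.1]
gripper_width: 0.0098
```

```bash
python3 f.py
```

```text
17.4167 [ 0.4923  0.1627  0.1202  1.0713 -5.1    -2.4001 -1.9551 -0.5646  0.0201] [180.   -0.  -82.9] 0.009964182241526023 [ 40.   11.5 -27.2   0.  -51.3 -33. ]
```

Request:
servo_tool --targets '[{"dx": 0,"dy": -0.02,"dz": 0,"spin": 0,"grip": 5},{"dx": 0,"dy": -0.04,"dz": 0,"spin": 0,"grip": 5},{"dx": 0,"dy": -0.05,"dz": 0,"spin": -0.05,"grip": 5},{"dx": 0,"dy": -0.05,"dz": 0,"spin": -0.1,"grip": 5},{"dx": 0,"dy": -0.05,"dz": 0,"spin": -0.15,"grip": 5},{"dx": 0,"dy": -0.05,"dz": 0,"spin": -0.2,"grip": 5},{"dx": 0,"dy": -0.05,"dz": 0,"spin": -0.23,"grip": 5},{"dx": 0,"dy": -0.05,"dz": 0,"spin": -0.23,"grip": 5},{"dx": 0,"dy": -0.05,"dz": 0,"spin": -0.23,"grip": 5},{"dx": 0,"dy": -0.05,"dz": 0,"spin": -0.23,"grip": 5}]'

```text
time_s: 18.3
tcp_pos: [0.4926, 0.1625, 0.1204]
eef_rot: [-180.0, 0.0, -96.2]
contact_force: [2.4, -3.4, -2.6]
gripper_width: 0.0098
```

```bash
python3 f.py
```

```text
18.45 [ 0.4926  0.1625  0.1204  2.3693 -3.9397 -2.1363 -1.4518 -1.085   0.0391] [-180.     0.   -96.2] 0.010023596131302458 [ 40.   11.5 -27.2   0.  -51.3 -46.2]
```

Request:
servo_tool --targets '[{"dx": 0,"dy": 0,"dz": -0.06,"spin": 0,"grip": 5},{"dx": 0,"dy": 0,"dz": -0.12,"spin": 0,"grip": 5},{"dx": 0,"dy": 0,"dz": -0.12,"spin": 0,"grip": 15},{"dx": 0,"dy": 0,"dz": -0.12,"spin": 0,"grip": 25},{"dx": 0,"dy": 0,"dz": -0.12,"spin": 0,"grip": 40},{"dx": 0,"dy": 0,"dz": -0.12,"spin": 0,"grip": 50},{"dx": 0,"dy": 0,"dz": 1,"spin": 0,"grip": 50},{"dx": 0,"dy": 0,"dz": 3,"spin": 0,"grip": 50},{"dx": 0,"dy": 0,"dz": 5,"spin": 0,"grip": 50},{"dx": 0,"dy": 0,"dz": 5,"spin": 0,"grip": 50}]'

```text
time_s: 19.33
tcp_pos: [0.4942, 0.1636, 0.174]
eef_rot: [-179.7, 0.2, -96.2]
contact_force: [1.4, 0.8, 0.6]
gripper_width: 0.0435
```

Run:
```python
from h import *
s=r.get_state();print(s["time_s"],s["tcp_pos"],s["contact_force"])
im=r.capture("wrist");KE=cal("wrist");np.savez("w5.npz",K=KE[0],E=KE[1]);cv2.imwrite("pics/w5.png",im)
for z in(.095,.1425): print(proj("wrist",[.4925,.163,z],KE))
for d in r.cut_out("nut","wrist")[:2]: print(d["p"],d["extent"])
cv2.imwrite("pics/w5z.png",cv2.resize(im[150:300,180:380],(800,600),interpolation=2))
```

```text
19.3333 [0.49418448 0.16355398 0.17401437] [1.38205423 0.84885188 0.60850356]
(np.float64(277.4676713514015), np.float64(218.12151155069913))
(np.float64(277.4842358540816), np.float64(241.01968984136576))
0.73 [252.4, 197.7, 303.7, 237.9]
```

View pics/w5z.png

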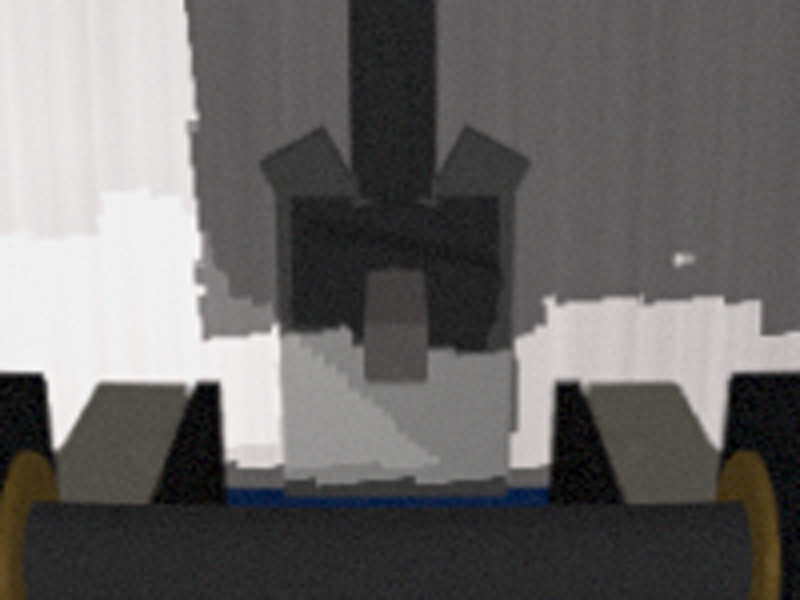

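The bolt stands upright in the shim and the nut's bar lies at about -19.5°. Next I rotate to the bar, descend and grip the nut.

Request:
servo_tool --targets '[{"dx": 0,"dy": 0.12,"dz": 0,"spin": 0.12,"grip": 41},{"dx": 0,"dy": 0.12,"dz": 0,"spin": 0.24,"grip": 41},{"dx": 0,"dy": 0.12,"dz": 0,"spin": 0.36,"grip": 41},{"dx": 0,"dy": 0.12,"dz": 0,"spin": 0.48,"grip": 41},{"dx": 0,"dy": 0.12,"dz": 0,"spin": 0.6,"grip": 41},{"dx": 0,"dy": 0.12,"dz": 0,"spin": 0.72,"grip": 41},{"dx": 0,"dy": 0.12,"dz": 0,"spin": 0.84,"grip": 41},{"dx": 0,"dy": 0.12,"dz": 0,"spin": 0.96,"grip": 41},{"dx": 0,"dy": 0.12,"dz": 0,"spin": 1.08,"grip": 41},{"dx": 0,"dy": 0.12,"dz": 0,"spin": 1.2,"grip": 41}]'

```text
time_s: 20.27
tcp_pos: [0.4917, 0.1633, 0.1691]
eef_rot: [179.9, 0.1, -27.2]
contact_force: [0.4, -0.1, -0.3]
gripper_width: 0.0362
```

Request:
servo_tool --targets '[{"dx": 0,"dy": 0,"dz": -1,"spin": 0.1,"grip": 41},{"dx": 0,"dy": 0,"dz": -2,"spin": 0.14,"grip": 41},{"dx": 0,"dy": 0,"dz": -3,"spin": 0.14,"grip": 41},{"dx": 0,"dy": 0,"dz": -4,"spin": 0.14,"grip": 41},{"dx": 0,"dy": 0,"dz": -5,"spin": 0.14,"grip": 41},{"dx": 0,"dy": 0,"dz": -5.5,"spin": 0.14,"grip": 41},{"dx": 0,"dy": 0,"dz": -6,"spin": 0.14,"grip": 41},{"dx": 0,"dy": 0,"dz": -6.4,"spin": 0.14,"grip": 41},{"dx": 0,"dy": 0,"dz": -6.7,"spin": 0.14,"grip": 41},{"dx": 0,"dy": 0,"dz": -6.7,"spin": 0.14,"grip": 41}]'

```text
time_s: 21.1
tcp_pos: [0.4921, 0.1634, 0.1028]
eef_rot: [180.0, 0.0, -19.5]
contact_force: [1.6, 0.4, -0.6]
gripper_width: 0.036
```

```bash
python3 f.py
python3 - <<'E'
from h import *
im=r.capture("wrist");cv2.imwrite("pics/w6.png",im)
cv2.imwrite("pics/w6z.png",cv2.resize(im[170:290,200:360],(800,600),interpolation=2))
E
```

```text
21.25 [ 0.4923  0.1635  0.1033  0.3686  0.312  -0.0735 -0.0074 -0.0058  0.0172] [-180.    -0.   -19.5] 0.036119255322225284 [ 40.1  12.7 -28.3   0.  -49.   30.5]
```

View pics/w6z.png

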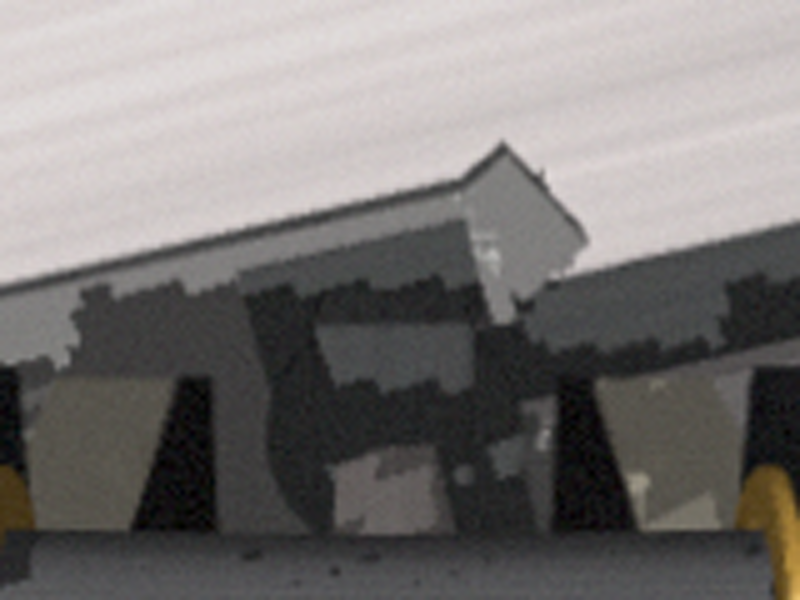

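The picture shows the bar end-on, aligned and centred between the fingers. Now I grip lightly (12 N) and start tightening.

Request:
servo_tool --targets '[{"dx": 0,"dy": 0,"dz": 0,"spin": 0,"grip": 30},{"dx": 0,"dy": 0,"dz": 0,"spin": 0,"grip": 20},{"dx": 0,"dy": 0,"dz": 0,"spin": 0,"grip": 12},{"dx": 0,"dy": 0,"dz": 0,"spin": 0,"grip": 8},{"dx": 0,"dy": 0,"dz": 0,"spin": 0,"grip": 8},{"dx": 0,"dy": 0,"dz": 0,"spin": -0.08,"grip": 8},{"dx": 0,"dy": 0,"dz": 0,"spin": -0.16,"grip": 8},{"dx": 0,"dy": 0,"dz": -0.02,"spin": -0.24,"grip": 8},{"dx": 0,"dy": 0,"dz": -0.05,"spin": -0.32,"grip": 8},{"dx": 0,"dy": 0,"dz": -0.08,"spin": -0.4,"grip": 8}]' --squeeze 12

```text
time_s: 22.18
tcp_pos: [0.4925, 0.1634, 0.1024]
eef_rot: [180.0, -0.0, -42.6]
contact_force: [1.9, -1.6, -0.7]
gripper_width: 0.0157
```

```bash
python3 f.py
```

```text
22.3333 [ 0.4925  0.1634  0.1024  1.6233 -1.1626 -1.2931 -0.4125 -0.6818  0.0129] [-180.    -0.   -42.3] 0.015671229903517846 [ 40.1  12.8 -28.4   0.  -48.8   7.7]
```

Request:
servo_tool --targets '[{"dx": 0,"dy": 0,"dz": -0.03,"spin": -0.09,"grip": 8},{"dx": 0,"dy": 0,"dz": -0.06,"spin": -0.18,"grip": 8},{"dx": 0,"dy": 0,"dz": -0.09,"spin": -0.27,"grip": 8},{"dx": 0,"dy": 0,"dz": -0.12,"spin": -0.36,"grip": 8},{"dx": 0,"dy": 0,"dz": -0.14,"spin": -0.45,"grip": 8},{"dx": 0,"dy": 0,"dz": -0.17,"spin": -0.54,"grip": 8},{"dx": 0,"dy": 0,"dz": -0.2,"spin": -0.62,"grip": 8},{"dx": 0,"dy": 0,"dz": -0.22,"spin": -0.7,"grip": 8},{"dx": 0,"dy": 0,"dz": -0.22,"spin": -0.7,"grip": 8},{"dx": 0,"dy": 0,"dz": -0.22,"spin": -0.7,"grip": 8}]'

```text
time_s: 23.22
tcp_pos: [0.4928, 0.1636, 0.1004]
eef_rot: [-179.9, 0.0, -82.3]
contact_force: [3.2, -1.4, -2.1]
gripper_width: 0.0162
```

```bash
python3 f.py
```

```text
23.3667 [ 0.4927  0.1636  0.1004  3.7331 -1.2648 -2.0312 -0.5881 -1.7423  0.0521] [-180.     0.   -82.3] 0.015686862507899527 [ 40.1  12.9 -28.5   0.  -48.5 -32.4]
```

Request:
servo_tool --targets '[{"dx": 0,"dy": 0,"dz": -0.02,"spin": -0.06,"grip": 8},{"dx": 0,"dy": 0,"dz": -0.04,"spin": -0.12,"grip": 8},{"dx": 0,"dy": 0,"dz": -0.06,"spin": -0.18,"grip": 8},{"dx": 0,"dy": 0,"dz": -0.08,"spin": -0.24,"grip": 8},{"dx": 0,"dy": 0,"dz": -0.1,"spin": -0.3,"grip": 8},{"dx": 0,"dy": 0,"dz": -0.1,"spin": -0.3,"grip": 8},{"dx": 0,"dy": 0,"dz": -0.1,"spin": -0.3,"grip": 8},{"dx": 0,"dy": 0,"dz": -0.1,"spin": -0.3,"grip": 8},{"dx": 0,"dy": 0,"dz": -0.1,"spin": -0.3,"grip": 8},{"dx": 0,"dy": 0,"dz": -0.1,"spin": -0.3,"grip": 8}]'

```text
time_s: 24.25
tcp_pos: [0.4927, 0.1638, 0.0996]
eef_rot: [-180.0, 0.0, -99.6]
contact_force: [5.5, -1.5, -0.4]
gripper_width: 0.0157
```

```bash
python3 f.py
```

```text
24.4 [ 0.4927  0.1638  0.0996  5.2715 -1.4791 -0.9324 -0.4989 -2.0388  0.0131] [-180.     0.   -99.6] 0.01552459313736514 [ 40.1  13.  -28.6   0.  -48.4 -49.7]
```

Request:
servo_tool --targets '[{"dx": 0.03,"dy": 0,"dz": -0.02,"spin": -0.06,"grip": 8},{"dx": 0.03,"dy": 0,"dz": -0.04,"spin": -0.12,"grip": 8},{"dx": 0.03,"dy": 0,"dz": -0.06,"spin": -0.18,"grip": 8},{"dx": 0.03,"dy": 0,"dz": -0.08,"spin": -0.24,"grip": 8},{"dx": 0.03,"dy": 0,"dz": -0.1,"spin": -0.3,"grip": 8},{"dx": 0.03,"dy": 0,"dz": -0.1,"spin": -0.3,"grip": 8},{"dx": 0.03,"dy": 0,"dz": -0.1,"spin": -0.3,"grip": 8},{"dx": 0.03,"dy": 0,"dz": -0.1,"spin": -0.3,"grip": 8},{"dx": 0.03,"dy": 0,"dz": -0.1,"spin": -0.3,"grip": 8},{"dx": 0.03,"dy": 0,"dz": -0.1,"spin": -0.3,"grip": 8}]'

```text
time_s: 25.28
tcp_pos: [0.493, 0.1637, 0.0986]
eef_rot: [-180.0, 0.0, -116.8]
contact_force: [5.1, -1.7, -0.4]
gripper_width: 0.0161
```

```bash
python3 f.py
```

```text
25.4333 [ 0.493   0.1637  0.0986  4.783  -1.4806 -0.0456 -0.5425 -2.0871  0.0185] [-180.     0.  -116.8] 0.01583437428721836 [ 40.   13.1 -28.6   0.  -48.3 -66.8]
```

Request:
servo_tool --targets '[{"dx": 0.04,"dy": 0,"dz": -0.02,"spin": -0.06,"grip": 8},{"dx": 0.04,"dy": 0,"dz": -0.04,"spin": -0.12,"grip": 8},{"dx": 0.04,"dy": 0,"dz": -0.06,"spin": -0.18,"grip": 8},{"dx": 0.04,"dy": 0,"dz": -0.08,"spin": -0.24,"grip": 8},{"dx": 0.04,"dy": 0,"dz": -0.08,"spin": -0.24,"grip": 8},{"dx": 0.04,"dy": 0,"dz": -0.08,"spin": -0.24,"grip": 8},{"dx": 0.04,"dy": 0,"dz": -0.08,"spin": -0.24,"grip": 8},{"dx": 0.04,"dy": 0,"dz": -0.08,"spin": -0.24,"grip": 8},{"dx": 0.04,"dy": 0,"dz": -0.08,"spin": -0.24,"grip": 8},{"dx": 0.04,"dy": 0,"dz": -0.08,"spin": -0.24,"grip": 8}]'

```text
time_s: 26.32
tcp_pos: [0.4934, 0.1634, 0.0983]
eef_rot: [-180.0, 0.0, -130.5]
contact_force: [2.9, -3.7, 5.5]
gripper_width: 0.0159
```

```bash
python3 f.py
```

```text
26.4667 [ 0.4934  0.1634  0.0983  3.306  -3.2656  5.6963 -1.2243 -1.4441  0.0527] [-180.     0.  -130.5] 0.015717875176301927 [ 40.   13.1 -28.6   0.1 -48.3 -80.5]
```

The flange has reached the shim (fz +5.7 N). I'll hold the height and keep turning.

Request:
servo_tool --targets '[{"dx": 0.02,"dy": -0.02,"dz": 0.04,"spin": -0.06,"grip": 8},{"dx": 0.02,"dy": -0.02,"dz": 0.04,"spin": -0.12,"grip": 8},{"dx": 0.02,"dy": -0.02,"dz": 0.04,"spin": -0.18,"grip": 8},{"dx": 0.02,"dy": -0.02,"dz": 0.04,"spin": -0.24,"grip": 8},{"dx": 0.02,"dy": -0.02,"dz": 0.04,"spin": -0.3,"grip": 8},{"dx": 0.02,"dy": -0.02,"dz": 0.04,"spin": -0.3,"grip": 8},{"dx": 0.02,"dy": -0.02,"dz": 0.04,"spin": -0.3,"grip": 8},{"dx": 0.02,"dy": -0.02,"dz": 0.04,"spin": -0.3,"grip": 8},{"dx": 0.02,"dy": -0.02,"dz": 0.04,"spin": -0.3,"grip": 8},{"dx": 0.02,"dy": -0.02,"dz": 0.04,"spin": -0.3,"grip": 8}]'

```text
time_s: 27.35
tcp_pos: [0.4935, 0.1632, 0.0984]
eef_rot: [-180.0, 0.0, -147.7]
contact_force: [3.3, -2.9, 2.0]
gripper_width: 0.0153
```

```bash
python3 f.py
```

```text
27.5 [ 0.4935  0.1631  0.0984  4.1491 -3.1611  2.0277 -1.1169 -1.8004  0.0792] [-180.     0.  -147.7] 0.015711065861642778 [ 40.   13.1 -28.6   0.  -48.3 -97.7]
```

Request:
servo_tool --targets '[{"dx": 0.02,"dy": -0.02,"dz": 0.01,"spin": -0.05,"grip": 8},{"dx": 0.02,"dy": -0.02,"dz": 0.01,"spin": -0.1,"grip": 8},{"dx": 0.02,"dy": -0.02,"dz": 0.01,"spin": -0.15,"grip": 8},{"dx": 0.02,"dy": -0.02,"dz": 0.01,"spin": -0.2,"grip": 8},{"dx": 0.02,"dy": -0.02,"dz": 0.01,"spin": -0.2,"grip": 8},{"dx": 0.02,"dy": -0.02,"dz": 0.01,"spin": -0.2,"grip": 8},{"dx": 0.02,"dy": -0.02,"dz": 0.01,"spin": -0.2,"grip": 8},{"dx": 0.02,"dy": -0.02,"dz": 0.01,"spin": -0.2,"grip": 8},{"dx": 0.02,"dy": -0.02,"dz": 0.01,"spin": -0.2,"grip": 8},{"dx": 0.02,"dy": -0.02,"dz": 0.01,"spin": -0.2,"grip": 8}]'

```text
time_s: 28.38
tcp_pos: [0.4936, 0.1631, 0.0983]
eef_rot: [-180.0, 0.0, -159.1]
contact_force: [4.3, -2.8, 2.4]
gripper_width: 0.0161
```

```bash
python3 f.py
```

```text
28.5333 [ 0.4937  0.163   0.0984  3.8585 -2.9657  1.7445 -1.0285 -1.8452  0.0836] [-180.     0.  -159.1] 0.015946038249307654 [  39.9   13.1  -28.6    0.   -48.3 -109.1]
```

Request:
servo_tool --targets '[{"dx": 0.02,"dy": -0.02,"dz": 0,"spin": -0.04,"grip": 8},{"dx": 0.02,"dy": -0.02,"dz": 0,"spin": -0.08,"grip": 8},{"dx": 0.02,"dy": -0.02,"dz": 0,"spin": -0.12,"grip": 8},{"dx": 0.02,"dy": -0.02,"dz": 0,"spin": -0.15,"grip": 8},{"dx": 0.02,"dy": -0.02,"dz": 0,"spin": -0.15,"grip": 8},{"dx": 0.02,"dy": -0.02,"dz": 0,"spin": -0.15,"grip": 8},{"dx": 0.02,"dy": -0.02,"dz": 0,"spin": -0.15,"grip": 8},{"dx": 0.02,"dy": -0.02,"dz": 0,"spin": -0.15,"grip": 8},{"dx": 0.02,"dy": -0.02,"dz": 0,"spin": -0.15,"grip": 8},{"dx": 0.02,"dy": -0.02,"dz": 0,"spin": -0.15,"grip": 8}]'

```text
time_s: 29.42
tcp_pos: [0.4938, 0.1629, 0.0983]
eef_rot: [-180.0, 0.0, -167.8]
contact_force: [3.1, -3.0, 4.2]
gripper_width: 0.0163
```

```bash
python3 f.py
```

```text
29.5667 [ 0.4938  0.1629  0.0983  3.2648 -3.0662  5.2647 -1.1366 -1.6229  0.1509] [-180.     0.  -167.8] 0.015750351922800474 [  39.9   13.2  -28.5    0.   -48.3 -117.7]
```

Torque is up to 0.15 from a baseline of 0.08, so clamping started at about 18 N. About 0.1 rad more should give roughly 30 N.

Request:
servo_tool --targets '[{"dx": 0,"dy": 0,"dz": 0.02,"spin": -0.03,"grip": 8},{"dx": 0,"dy": 0,"dz": 0.02,"spin": -0.06,"grip": 8},{"dx": 0,"dy": 0,"dz": 0.02,"spin": -0.1,"grip": 8},{"dx": 0,"dy": 0,"dz": 0.02,"spin": -0.1,"grip": 8},{"dx": 0,"dy": 0,"dz": 0.02,"spin": -0.1,"grip": 8},{"dx": 0,"dy": 0,"dz": 0.02,"spin": -0.1,"grip": 8},{"dx": 0,"dy": 0,"dz": 0.02,"spin": -0.1,"grip": 8},{"dx": 0,"dy": 0,"dz": 0.02,"spin": -0.1,"grip": 8},{"dx": 0,"dy": 0,"dz": 0.02,"spin": -0.1,"grip": 8},{"dx": 0,"dy": 0,"dz": 0.02,"spin": -0.1,"grip": 8}]'

```text
time_s: 30.45
tcp_pos: [0.4939, 0.1629, 0.0983]
eef_rot: [-180.0, 0.0, -173.6]
contact_force: [5.0, -3.5, 2.5]
gripper_width: 0.0157
```

```bash
python3 f.py
```

```text
30.6 [ 0.4939  0.1629  0.0983  5.0443 -3.3331  2.6024 -1.202  -2.1661  0.2248] [-180.     0.  -173.5] 0.016100617203543884 [  39.9   13.2  -28.5    0.   -48.3 -123.5]
```

Request:
servo_tool --targets '[{"dx": 0,"dy": 0,"dz": 0,"spin": 0,"grip": 25},{"dx": 0,"dy": 0,"dz": 0,"spin": 0,"grip": 35},{"dx": 0,"dy": 0,"dz": 0,"spin": 0,"grip": 41},{"dx": 0,"dy": 0,"dz": 0,"spin": 0,"grip": 41},{"dx": 0,"dy": 0,"dz": 0,"spin": 0,"grip": 41},{"dx": 0,"dy": 0,"dz": 1,"spin": 0,"grip": 41},{"dx": 0,"dy": 0,"dz": 3,"spin": 0,"grip": 41},{"dx": 0,"dy": 0,"dz": 6,"spin": 0,"grip": 41},{"dx": 0,"dy": 0,"dz": 8,"spin": 0,"grip": 41},{"dx": 0,"dy": 0,"dz": 9,"spin": 0,"grip": 41}]'

```text
time_s: 31.48
tcp_pos: [0.4947, 0.1635, 0.1919]
eef_rot: [179.9, 0.2, -173.6]
contact_force: [0.5, -0.3, 0.5]
gripper_width: 0.0362
```

Request:
servo_tool --targets '[{"dx": 0,"dy": 0,"dz": 1,"spin": 0,"grip": 41},{"dx": 0,"dy": 0,"dz": 2,"spin": 0,"grip": 41},{"dx": 0,"dy": 0,"dz": 2,"spin": 0,"grip": 41},{"dx": 0,"dy": 0,"dz": 2,"spin": 0,"grip": 41},{"dx": 0,"dy": 0,"dz": 2,"spin": 0,"grip": 41},{"dx": 0,"dy": 0,"dz": 2,"spin": 0,"grip": 41},{"dx": 0,"dy": 0,"dz": 2,"spin": 0,"grip": 41},{"dx": 0,"dy": 0,"dz": 2,"spin": 0,"grip": 41},{"dx": 0,"dy": 0,"dz": 2,"spin": 0,"grip": 41},{"dx": 0,"dy": 0,"dz": 2,"spin": 0,"grip": 41}]'

```text
time_s: 32.32
tcp_pos: [0.4935, 0.1629, 0.2079]
eef_rot: [-180.0, -0.0, -173.6]
contact_force: [0.0, 0.1, 0.5]
gripper_width: 0.0362
```

```bash
python3 f.py
python3 - <<'E'
from h import *
im=r.capture("wrist");KE=cal("wrist")
a=cv2.resize(im[90:290,180:400],(550,500),interpolation=2)
z=[cv2.resize(i[180:320,200:410],(0,0),fx=1.15,fy=1.15)[:,:241] for i in (cv2.imread("pics/side3.png"),r.capture("side"))]
h=np.vstack(z);h=cv2.copyMakeBorder(h,0,max(0,500-h.shape[0]),0,0,0)[:500]
cv2.imwrite("pics/w7.png",np.hstack([a,h]))
for z_ in(.1,.145):print(proj("wrist",[.493,.1635,z_],KE))
E
```

```text
32.4667 [ 0.4936  0.1629  0.208  -0.5051  0.1715  0.421   0.0568 -0.1474  0.017 ] [ 180.    -0.  -173.6] 0.03643057720534946 [  39.9    6.7  -20.3   -0.   -63.  -123.5]
(np.float64(276.979398538898), np.float64(207.84808908014327))
(np.float64(277.0677574149947), np.float64(224.50212964568337))
```

View pics/w7.png

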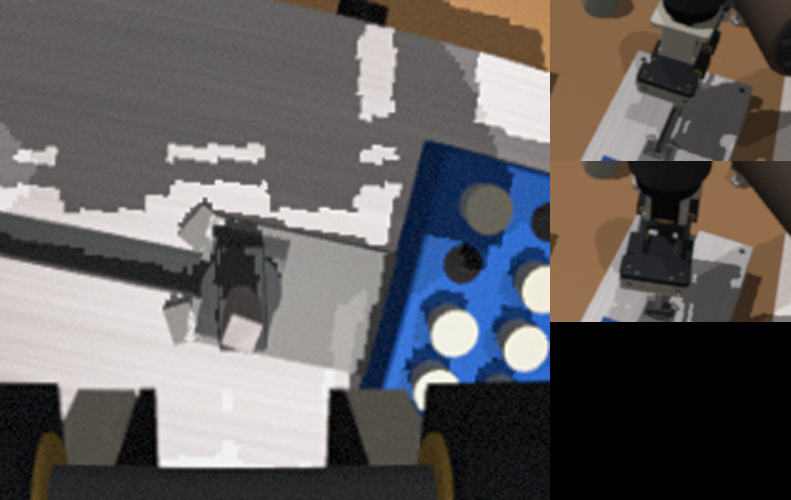

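The picture shows the bolt upright in the notch, the nut flange seated on the shim, the bar where I left it and the gripper clear of everything. I'll hand the job in.

```bash
python3 -c "
from plant import r
print(r.close_job(), r.get_state()['time_s'])"
```

```text
the job is handed in; nothing more can be done
the job is handed in; nothing more can be done
```

The rack is bolted down and the job is handed in at about 32.5 s of the 72 s. There was no verdict, so the checks below are my own.

- **Bolt:** I used the middle-sized bolt from the stand and lowered it lengthwise into the slot, about 70 mm short of the lug. I slid it home until the contact force reached about 4.4 N.
- **Quarter turn:** I turned it clockwise to square. The tool kept pressing on the notch wall with about 4–5 N during the turn, so the rack may have shifted by up to about 0.5 mm. I did not measure that.
- **Clamp:** I tightened the nut until the torque rose from a steady 0.08 to 0.22 N m, over about 0.25 rad. From the turn angle I estimate about 30 N of clamping, and the torque rise suggests nearer 38 N. Both are under the 60 N limit, but neither measures the clamp directly.
- **Last picture:** The bolt stands upright in the notch, the nut sits on the shim and the gripper is clear with about zero force. The nut's drag will have carried the head to its stop, some 5–10° past square. I did not compare the bystanders' positions again at the end, but I never worked near them.

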